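Put the herb scoop away and hold up the cup of pills

ROBOT

A 6-joint arm with a two-finger parallel gripper is mounted at the origin on the work surface. World frame = base frame: x ahead of the robot, y to its left, z up, the work surface at z = 0. Lengths are in m, angles in degrees, forces in N, time in s.
With the tool pointing down it reaches from about 0.4 to 0.825 m from the base axis. Payload 7 kg.
Tool frame: the origin (TCP) lies midway between the tips of the shut fingers; the grasp point (between the pads) lies 19 mm behind it; z points along the fingers, y is the line along which they close (so a half turn about z gives the same grasp; the last joint's range is limited). The gripper opens to 88 mm and grips with 3 to 60 N. Pads are 19 mm wide; open, the fingers measure 130 mm over their backs; the gripper's body (78 mm by 193 mm) begins 47 mm behind the grasp point.
Start: joints at [-56.03, 20.546, 0.682, 0, -70.136, -16.507], TCP at [0.203, -0.644, 0.227] pointing down, gripper open.
Joint ranges: [-176.03, 176.03], [-82.01, 121.73], [-58.28, 71.71], [-173.87, 95.51], [-174.79, -0.11], [-173.66, 173.66]. Speed limits (degrees/s): [136.94, 136.94, 172.46, 180, 180, 180].

INTERFACE

Orientations are given as [roll, pitch, yaw] about the fixed x, y, z axes, in that order (R = Rz(yaw) Ry(pitch) Rx(roll)).
In Python, from plant import r, eyes, workorder gives the robot as it stands.
- The arm moves only by the tool step_arm, never from a script. Its argument "plan" is a list of rows, each a list of 5 numbers: the shift along the tool's x, y, z each as a share of 25 cm, from -1 to 1, then the turn about the tool's z as a share of 60 degrees, from -1 to 1, then the finger opening in mm, from 0 to 87.6. In form: [[x, y, z, turn, jaw], ...]. A call has 1 to 12 rows; each row is the pose to reach, as a shift and turn from the pose commanded when the call began, along the tool's axes at that moment; what a row does not reach only later rows make up. A row lasts 1/12 s, in which the tool goes at most 41.7 mm and 7.16 degrees, less where a joint would pass 70% of its speed; a pose out of reach is approached as far as the arm can. A call with a number of a shift or a turn outside -1 to 1 is refused whole. A call with a gripper value outside its range is refused whole. The fingers move at their own pace and stop on an object; "newtons" is the grip in N (left out, the last holds). Time passes only in rows, so rows that repeat a pose let the fingers close. It gives the time, the measured TCP pose, the force, the opening and the grip force at its end, in the units of the state.
- r.get_state(): the state, without advancing time (a new reading comes with each control period).
- eyes.capture(name): name is "scene" or "top"; returns the picture (480x640x3 uint8, red, green, blue); there is no depth.
- eyes.camera_model(name): a dict with "fov_y" (degrees; the focal length in pixels is half the picture's height over the tangent of half this angle, whatever the lens; pixels are square), "cx", "cy" (the principal point, pixels), "world_to_cam" (4x4, takes a point from world to camera coordinates). Camera axes: x right, y up, looking along -z (the intrinsics and any distortion apply to the point x, -y, -z); pixel columns grow to the right and rows downward; lengths in m; the calibration is good to about 2 mm. A picture is of the moment at which its call begins. camera_model takes no time and is no camera call.
- workorder.close_job(): hands the job in; it is judged then, once.
The state is a dict: "time_s": time; "joints": joint angles; "qd": joint speeds; "joint_torque": joint torques, N m; "tcp_pos": TCP position; "eef_rot": TCP orientation; "contact_force": force on the tool from outside, world axes, zero at the start; "moment": the same for the moment, N m; "gripper_width": finger opening in m; "gripper_force": force on a finger pad.
Only numpy, scipy, OpenCV 4.12 (cv2) and the standard library are available. Lean on these libraries where they do the work, as an engineer would, in place of code of your own. Each camera call takes 0.05 s, during which the arm holds its last target. There are 200 camera calls.

TASK

The order is made up. Lay the copper scoop from the tray flat, right way up, in the open drawer of the herb chest and slide that drawer fully shut; then take the porcelain cup with its two wax-coated pills, lift it about a hand's breadth (10 cm) clear of the tray and hold it there level and still for the customer, both pills in it. Finish while still holding the cup up, do not put it down or let go; leave the clay pot and the two bone spoons where they are.

Things in the scene. Friction and masses are not known exactly. Their poses are not given: they have to be found in the camera images.
- scoop_grip (a point): copper flat-bottomed herb scoop lying on the tray, 123 mm long, about 110 g. The point is the middle of its straight round handle (14 mm thick, along the scoop's x), 26 mm above the scoop's underside. +x is towards the bowl, z up. The bowl (65 mm long, 48 mm wide, sides up to 34 mm high) runs from 20 mm to 85 mm ahead of the point; the knobbed handle end lies 38 mm behind it. Balances 36 mm ahead.
- cup_mid (a point): jade-green porcelain cup standing on the tray, round, no handle, 60 mm high, 62 mm across the mouth and still 60 mm across at 20 mm height (upper walls nearly straight), foot 46 mm, wall 4.5 mm, about 150 g. The point is on its axis, 30 mm above its underside; z points up out of the mouth.
- pill0_center (a point): wax-coated pill, a cream ball 22 mm across, 12 g, lying in the cup; the point is its centre. It can roll in the cup.
- pill1_center (a point): the second wax-coated pill, same as the first, in the cup; the point is its centre.
- pot_mid (a point): squat black clay pot with lid on the tray, to be left alone: 96 mm across (117 mm over its two small lugs), 80 mm high over the lid's knob. The point is on its axis, 40 mm above its underside.
- spoon0_mid (a point): bone weighing spoon on the tray, to be left alone: 112 mm long along its own x (53 mm behind the point, 59 mm ahead), bowl 24 mm across and 9 mm high. The point is near its middle, 4 mm up.
- spoon1_mid (a point): the second bone weighing spoon, same as the first.
- tray_centre (a point): centre of the lacquered tray's floor, a level round floor 50 mm above the counter, about 170 mm in radius, with a rim standing 12 mm above it (360 mm over all). All the loose things stand on it. The tray is borne by a brass turntable with a stiff bearing (holds until about 0.12 N m) but can turn about its vertical axis if pushed.
- tray (a joint): turning angle of the tray on its turntable (rad); anything it shows at the start is fine.
- drawer_in (a point): middle of the front edge of the open drawer's inner floor, where it meets the front panel; moves with the drawer. +x points into the chest (the way it shuts), y across, z up. Inner floor 205 mm along x by 102 mm along y; side walls stand 43 mm above it, the front panel 60 mm. At opening q the drawer is uncovered from x = 0 to x = q - 0.005 m; beyond lies the chest, its top 74 mm above this floor.
- drawer_knob (a point): brass ball knob on the middle of the open drawer's front, 20 mm across; the point is its centre, 18 mm in front of the panel and 46 mm below the chest's top. Pushing on the knob or on the panel along +x of drawer_in shuts the drawer.
- drawer (a joint): how far the drawer is open (m): 0 is shut, starts 0.15 to 0.175; about 1.5 N of friction, stays where left. It is the upper middle drawer of a fixed dark wood herb chest, 3 columns by 2 rows, 400 mm wide, 250 mm deep, 165 mm high; the other five are shut.
There are look-alikes about, which are no part of the job. Of the things shaped like the part that bears scoop_grip, the copper one is meant.

How it is judged (in metres and radians):
On the way, in this order (a step that is already met when the one before it is completed fails the run):
1. the scoop lies flat in the open drawer, let go (x of scoop_grip in the frame of drawer_in between 0 and 0.205 m and y of scoop_grip in the frame of drawer_in between -0.048 and 0.048 m and z of scoop_grip in the frame of drawer_in between 0.015 and 0.045 m and angle between scoop_grip's own z axis and vertical below 0.35 rad and value of joint drawer above 0.08 m and contact force between scoop and the fingers below 0.1 N and linear speed of scoop below 0.05 m/s), for 0.2 s.
2. the drawer is shut with the scoop in it (x of scoop_grip in the frame of drawer_in between 0 and 0.205 m and y of scoop_grip in the frame of drawer_in between -0.048 and 0.048 m and z of scoop_grip in the frame of drawer_in between 0.015 and 0.045 m and angle between scoop_grip's own z axis and vertical below 0.35 rad and value of joint drawer below 0.005 m), for 0.2 s.
3. the cup is held level in the air (height (world z) of cup_mid above 0.15 m and angle between cup_mid's own z axis and vertical below 0.12 rad and linear speed of cup below 0.02 m/s and angular speed of cup below 0.15 rad/s and contact force between cup and the fingers above 0.5 N and contact force between cup and tray below 0.05 N and contact force between cup and pot below 0.05 N and contact force between cup and chest below 0.05 N), for 0.3 s.
At the end, for the whole second after the job is handed in: Scoop let go in the drawer, right way up within 0.35 rad; drawer shut to 5 mm. Cup held by the fingers alone, underside 70 mm or more above the tray floor, upright within 0.12 rad, under 0.02 m/s and 0.15 rad/s, both pills in it (all of step 2 and all of step 3 and contact force between scoop and the fingers below 0.1 N and distance between each of pill0_center, pill1_center and cup_mid below 0.05 m); the arm keeps its last pose, push and grip.
It fails at once if the cup is tipped by more than 0.4 rad (angle between cup_mid's own z axis and vertical above 0.4 rad).
It fails at once if a pill leaves the cup (distance between any of pill0_center, pill1_center and cup_mid above 0.05 m).
It fails at once if the scoop is dropped from a height or thrown (moves at over 1 m/s out of the fingers) (linear speed of scoop above 1 m/s and contact force between scoop and the fingers below 0.1 N).
It fails at once if the pot or a spoon is shifted by more than 40 mm, or the pot is tipped by more than 0.3 rad (distance of any of pot_mid, spoon0_mid, spoon1_mid from where it was at the start of the episode above 0.04 m or angle between pot_mid's own z axis and vertical above 0.3 rad).
It also fails if it takes over 72 s, if anything falls off the work surface, if the arm or the gripper's body presses on something with over 40 N, if the wrist force passes 120 N, or if a joint passes its speed limit or range.

## Working session

There is one attempt and no reset: what is moved stays moved. The work goes in short steps, Python scripts to look and compute and a tool call to move; the robot and the scene stay as the last step left them, time stands still between calls to the robot, and variables do not carry over. Pictures are saved under pics/ and viewed, at most 14 in all, crops included, and the job is handed in when it is done.

Besides the shell and the picture viewer there is one more tool, called after "Request:" in YAML: its name, and indented under it one key for each argument. step_arm: Moves the arm, as the interface text tells. Its arguments: {"type":"object","properties":{"plan":{"type":"array"},"newtons":{"type":"number"}},"required":["plan"]}

```bash
ls; mkdir -p pics; python3 - <<'E'
from plant import r, eyes, workorder
import cv2,json
s=r.get_state();print(s)
for n in("scene","top"):
    im=eyes.capture(n);cv2.imwrite(f"pics/{n}0.png",im[:,:,::-1]);m=eyes.camera_model(n);print(n,m)
E
```

```text
pics
{'time_s': 0.0, 'joints': array([-5.60288112e+01,  2.05916662e+01,  6.33497625e-01, -1.89959605e-02,
       -7.01340518e+01, -1.65054148e+01]), 'qd': array([ 0.03816315, -0.03051626,  0.0150947 , -0.03813497, -0.01984418,
       -0.0654851 ]), 'joint_torque': array([ 4.92872332e-04, -5.82720244e+01,  2.93052399e+01,  6.99735001e+00,
        6.73428556e-03, -2.09383011e-04]), 'tcp_pos': array([ 0.20240212, -0.64343851,  0.2256215 ]), 'eef_rot': array([ 1.79906506e+02, -9.08128070e-03, -1.62540688e+02]), 'contact_force': array([ 1.42670074, -0.22236002,  0.48100616]), 'moment': array([-0.0372069 , -0.04641155,  0.0274173 ]), 'gripper_force': 0.0, 'gripper_width': 0.08762578031382391}
scene {'fov_y': 56.202597764411706, 'cx': 320.8373614173171, 'cy': 239.26161399946952, 'world_to_cam': array([[ 3.50956777e-01,  9.36391652e-01, -1.20750095e-04,
        -1.54941285e-01],
       [-5.14672942e-01,  1.93005597e-01,  8.35380513e-01,
         2.35232105e-01],
       [ 7.82266644e-01, -2.93120306e-01,  5.49672069e-01,
        -1.48154698e+00],
       [ 0.00000000e+00,  0.00000000e+00,  0.00000000e+00,
         1.00000000e+00]])}
top {'fov_y': 54.81645233968442, 'cx': 323.79727807154023, 'cy': 238.6935986187597, 'world_to_cam': array([[-2.11335981e-02, -9.99763734e-01, -5.08405084e-03,
        -5.25514159e-02],
       [ 9.76634271e-01, -2.17319338e-02,  2.13806512e-01,
        -5.85142725e-01],
       [-2.13866483e-01, -4.46757382e-04,  9.76862799e-01,
        -1.05524972e+00],
       [ 0.00000000e+00,  0.00000000e+00,  0.00000000e+00,
         1.00000000e+00]])}
```

View pics/scene0.png

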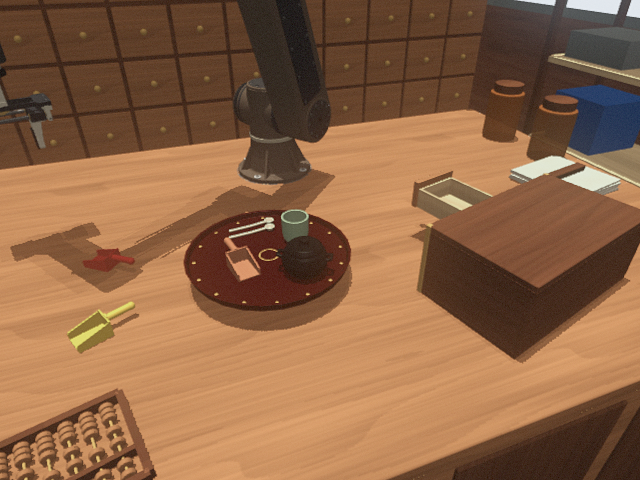

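View pics/top0.png

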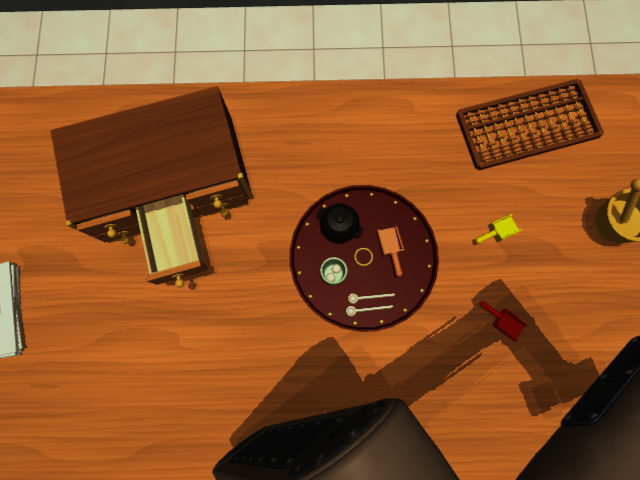

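The top view shows three scoops: copper on the tray (390,250), brass-yellow on the counter (497,231) and red on the counter (503,320). The copper one on the tray fits the description. The cup with its pills is at (333,270), the pot at (341,222), and the open drawer at (172,240) with its knob at (179,281). I'll enlarge these to confirm.

```bash
cat > h.py <<'E'
import numpy as np,cv2
from plant import r,eyes,workorder
def ray(n,p):
    m=eyes.camera_model(n);f=240/np.tan(np.radians(m["fov_y"]/2));T=m["world_to_cam"];R=T[:3,:3]
    d=R.T@np.array([(p[0]-m["cx"])/f,-(p[1]-m["cy"])/f,-1]);return -R.T@T[:3,3],d/np.linalg.norm(d)
def plane(n,p,z):
    o,d=ray(n,p);return o+d*(z-o[2])/d[2]
def tri(ps,pt):
    (o1,d1),(o2,d2)=ray("scene",ps),ray("top",pt)
    t=np.linalg.lstsq(np.c_[d1,-d2],o2-o1,rcond=None)[0]
    a,b=o1+d1*t[0],o2+d2*t[1];return (a+b)/2,np.linalg.norm(a-b)
def proj(n,X):
    m=eyes.camera_model(n);f=240/np.tan(np.radians(m["fov_y"]/2));T=m["world_to_cam"]
    c=T[:3,:3]@np.array(X)+T[:3,3];return np.array([m["cx"]-f*c[0]/c[2],m["cy"]+f*c[1]/c[2]])
E
python3 - <<'E'
import cv2,numpy as np
t=cv2.imread("pics/top0.png");s=cv2.imread("pics/scene0.png")
def c(im,x,y,w,h,k,g=1.0):
    return cv2.convertScaleAbs(cv2.resize(im[y:y+h,x:x+w],None,fx=k,fy=k,interpolation=cv2.INTER_CUBIC),alpha=g)
a=c(t,310,190,100,75,4,1.3);b=c(t,125,180,100,75,4);b2=c(t,120,230,100,75,4)
d=c(s,210,205,100,75,4,1.3);e=c(s,400,165,100,75,4)
cv2.imwrite("pics/crop1.png",np.vstack([np.hstack([a,d]),np.hstack([b2,e])]))
E
```

```text
(no output)
```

View pics/crop1.png

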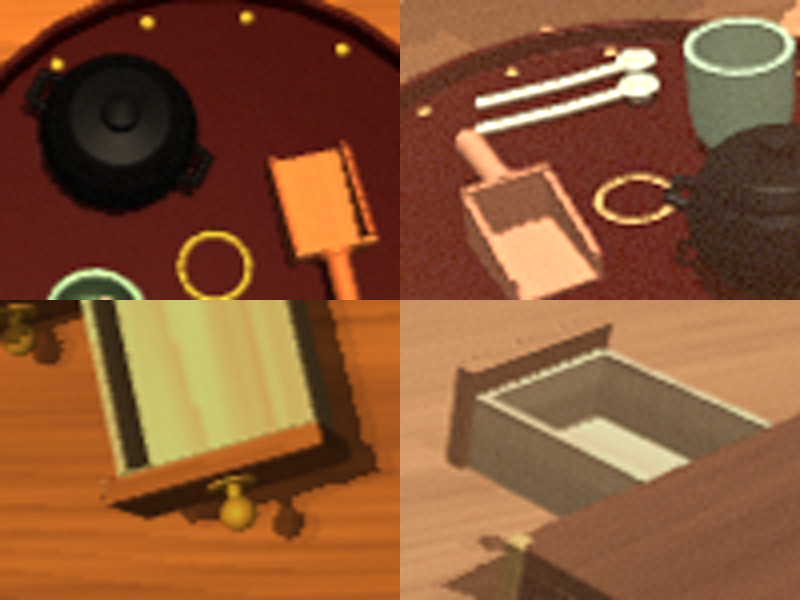

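The crop confirms the copper scoop on the tray: handle toward the robot, bowl away from it, open side up. The drawer panel's top corners are at top (200.5,267) and (146,278), and the knob is at (179.5,283).

```bash
python3 - <<'E'
from h import *
np.set_printoptions(precision=4,suppress=True)
t=cv2.imread("pics/top0.png");s=cv2.imread("pics/scene0.png")
print("camtop",ray("top",(320,240))[0],"camscene",ray("scene",(320,240))[0])
R=tri((415,182.5),(200.5,266.75));L=tri((452.75,171.25),(146,278));print("panel ends",R,L)
for nm,a,b in [("rearL",(225.5,252.5),(403.75,249.5)),("rearR",(247.5,246.2),(383,253.75))]:print(nm,tri(a,b))
def blob(im,off,lo,hi,box):
    x,y,w,h=box;H=cv2.cvtColor(im,cv2.COLOR_BGR2HSV);m=cv2.inRange(H,np.array(lo),np.array(hi));k=np.zeros_like(m);k[y:y+h,x:x+w]=m[y:y+h,x:x+w]
    n,l,st,c=cv2.connectedComponentsWithStats(k);i=1+np.argmax(st[1:,4]);return l==i,st[i],c[i]
m,st,c=blob(t,0,(3,90,120),(20,255,255),(365,215,60,70));print("scoop top",st,c)
for y in range(st[1],st[1]+st[3],2):
    q=np.where(m[y])[0]
    if len(q):print(y,q.min(),q.max(),end=" | ")
print()
m2,st,c=blob(s,0,(0,40,120),(20,255,255),(220,230,44,60));print("scoop scene",st,c)
for y in range(st[1],st[1]+st[3],2):
    q=np.where(m2[y])[0]
    if len(q):print(y,q.min(),q.max(),end=" | ")
print()
mc,st,c=blob(t,0,(45,20,70),(95,255,255),(315,250,40,40));print("cup top",st,c)
print(cv2.fitEllipse(max(cv2.findContours(mc.astype(np.uint8),0,1)[0],key=cv2.contourArea)))
mc,st,c=blob(s,0,(45,20,50),(95,255,255),(275,200,40,50));print("cup scene",st,c)
mt,st,c=blob(s,0,(0,0,0),(180,255,60),(275,225,60,60));print("pot scene",st,c)
# chest top front corners
print("chest tops at z", [plane("top",p,0.2) for p in((245,180),(68,228),(219,88),(52,131))])
print("bulk chest",tri((425,231),(245,180)))
print("knob",tri((0,0),(0,0))[1], plane("top",(179.5,283.3),.12))
E
```

```text
camtop [ 0.3447 -0.0657  1.1557] camscene [ 1.3344 -0.3346  0.6178]
panel ends (array([0.5096, 0.2106, 0.1442]), np.float64(0.004192133558984889)) (array([0.4876, 0.3303, 0.144 ]), np.float64(0.005146787215120198))
rearL (array([ 0.5495, -0.2525,  0.0824]), np.float64(0.0015496477015634364))
rearR (array([ 0.5406, -0.2038,  0.0809]), np.float64(0.000606296156490894))
scoop top [378 226  27  50 602] [391.2807 245.0349]
226 396 396 | 228 387 397 | 230 378 398 | 232 378 398 | 234 379 399 | 236 379 399 | 238 380 400 | 240 380 401 | 242 381 401 | 244 381 402 | 246 382 403 | 248 383 399 | 250 383 402 | 252 384 397 | 254 392 396 | 256 392 397 | 258 393 397 | 260 393 398 | 262 394 398 | 264 394 399 | 266 395 399 | 268 395 400 | 270 396 400 | 272 396 401 | 274 397 401 | 
scoop scene [224 234  36  47 636] [241.4528 261.1305]
234 235 235 | 236 230 238 | 238 224 230 | 240 224 231 | 242 225 232 | 244 226 234 | 246 228 247 | 248 230 248 | 250 230 249 | 252 225 250 | 254 225 252 | 256 226 253 | 258 228 254 | 260 229 255 | 262 230 257 | 264 231 258 | 266 232 259 | 268 233 259 | 270 234 256 | 272 236 258 | 274 237 259 | 276 239 253 | 278 239 248 | 280 240 242 | 
cup top [328 264   6   3   6] [330.5 264.5]
((330.0, 264.0), (4.6744818687438965, 7.772309303283691), 156.99745178222656)
cup scene [295 210   4   1   4] [296.5 210. ]
pot scene [ 276  236   52   47 1426] [301.1431 259.8289]
chest tops at z [array([0.6884, 0.1034, 0.2   ]), array([0.5893, 0.4791, 0.2   ]), array([0.9107, 0.166 , 0.2   ]), array([0.8137, 0.5366, 0.2   ])]
bulk chest (array([0.7087, 0.115 , 0.1472]), np.float64(0.00496571531163903))
knob 0.7042046860855603 [0.4761 0.2611 0.12  ]
```

```bash
python3 - <<'E'
from h import *
np.set_printoptions(precision=4,suppress=True)
print("cup rim",tri((294.9,216.5),(333.9,269.3)))
a=plane("top",(394.5,256),.076);b=plane("top",(399,274),.076);e=plane("top",(399.2,275.5),.076)
# handle end two views, underside/top mid
print("handle end",tri((227.5,239.5),(399,274)), "junction",tri((234,249),(394,253)))
u=(a-b)/np.linalg.norm(a-b);yaw=np.degrees(np.arctan2(u[1],u[0]));print("scoop yaw",yaw,"grip",e+u*.038, "from junction",plane("top",(394,253),.08)-u*.02)
p=[plane("top",q,.151) for q in((151.25,273.5),(200.5,261.25),(146,278.2),(200.5,266.75))];print("panel top in/out",p)
k=plane("top",(179.5,283.3),.119);yd=np.radians(14.8);ux=np.array([np.cos(yd),np.sin(yd),0]);print("knob",k,"drawer_in~",k+ux*.029)
for z in (.151,):
  q=(p[0]+p[1])/2;print("inner mid",q,np.degrees(np.arctan2(*(p[1]-p[0])[[0,1]])))
s=r.get_state();print(s["tcp_pos"],s["eef_rot"])
E
```

```text
cup rim (array([ 0.5022, -0.0858,  0.1084]), np.float64(0.00214047930078394))
handle end (array([ 0.4925, -0.2387,  0.0764]), np.float64(0.0023170639775431097)) junction (array([ 0.5415, -0.2313,  0.0809]), np.float64(0.002417792798263039))
scoop yaw 10.83248736915858 grip [ 0.5261 -0.233   0.076 ] from junction [ 0.5223 -0.234   0.08  ]
panel top in/out [array([0.495 , 0.3142, 0.151 ]), array([0.5198, 0.2072, 0.151 ]), array([0.4849, 0.3251, 0.151 ]), array([0.5076, 0.2068, 0.151 ])]
knob [0.4762 0.2614 0.119 ] drawer_in~ [0.5042 0.2688 0.119 ]
inner mid [0.5074 0.2607 0.151 ] 166.9382651299726
[ 0.2024 -0.6435  0.2257] [ 179.9145   -0.0105 -162.5426]
```

Request:
step_arm:
  plan:
    - [-0.9,0.6,0,0.11,50]
    - [-0.9,0.6,0,0.11,50]
    - [-0.9,0.6,0,0.11,50]
    - [-0.9,0.6,0,0.11,50]
    - [-0.9,0.6,0,0.11,50]
    - [-0.9,0.6,0,0.11,50]
    - [-0.9,0.6,0,0.11,50]
    - [-0.9,0.6,0,0.11,50]
    - [-0.9,0.6,0,0.11,50]
  newtons: 50

```text
time_s: 0.85
tcp_pos: [0.373, -0.4321, 0.2265]
eef_rot: [180.0, 0.0, -169.0]
contact_force: [0.3, 0.2, 0.0]
gripper_width: 0.0499
gripper_force: 0.0
```

```bash
cat >> h.py <<'E'
def go(p,yaw=None,s=None):
    s=s or r.get_state();w=np.radians(s["eef_rot"][2]);d=np.array(p)-s["tcp_pos"]
    sh=np.array([d@[np.cos(w),np.sin(w),0],d@[np.sin(w),-np.cos(w),0],-d[2]])/.25
    t=0 if yaw is None else -(((yaw-s["eef_rot"][2]+90)%180)-90)/60
    print("tcp",s["tcp_pos"].round(4),s["eef_rot"].round(2),"t",round(s["time_s"],2),"F",s["contact_force"].round(1),"w",round(s["gripper_width"],4),"->",sh.round(3),round(t,3))
E
python3 -c "
from h import *
go((.530,-.232,.16),10.8)"
```

```text
tcp [ 0.373  -0.4321  0.2265] [ 179.99    0.   -168.98] t 0.85 F [0.3 0.2 0. ] w 0.0499 -> [-0.77   0.666  0.266] 0.004
```

Request:
step_arm:
  plan:
    - [-0.77,0.666,0.2,0,50]
    - [-0.77,0.666,0.2,0,50]
    - [-0.77,0.666,0.2,0,50]
    - [-0.77,0.666,0.2,0,50]
    - [-0.77,0.666,0.2,0,50]
    - [-0.77,0.666,0.2,0,50]
    - [-0.77,0.666,0.2,0,50]
    - [-0.77,0.666,0.266,0,50]
    - [-0.77,0.666,0.266,0,50]

```text
time_s: 1.6
tcp_pos: [0.5285, -0.233, 0.1571]
eef_rot: [179.9, -0.2, -169.1]
contact_force: [-1.2, -0.3, -0.9]
gripper_width: 0.0499
gripper_force: 0.0
```

```bash
python3 -c "
from h import *
go((.530,-.232,.059),10.8)
t=eyes.capture('top')[:,:,::-1];s=eyes.capture('scene')[:,:,::-1]
f=lambda i,x,y:cv2.resize(i[y:y+75,x:x+100],None,fx=4,fy=4,interpolation=2)
cv2.imwrite('pics/c2.png',np.hstack([f(t,340,220),f(s,190,200)]))
print(proj('top',(.53,-.232,.16)),proj('scene',(.53,-.232,.16)))"
```

```text
tcp [ 0.5285 -0.233   0.1571] [ 179.88   -0.23 -169.14] t 1.6 F [-1.2 -0.3 -0.9] w 0.0499 -> [-0.007  0.003  0.392] 0.001
[400.33438636 251.62314457] [228.97399905 213.93257209]
```

View pics/c2.png

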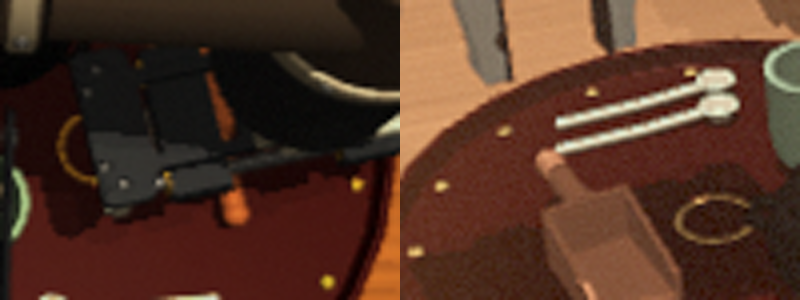

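The open fingertips in the scene view are at (214,220) and (245,212). Their midpoint (229,216) matches the predicted TCP, so I'll go down.

Request:
step_arm:
  plan:
    - [-0.007,0.003,0.15,0,50]
    - [-0.007,0.003,0.27,0,50]
    - [-0.007,0.003,0.34,0,50]
    - [-0.007,0.003,0.385,0,50]
    - [-0.007,0.003,0.385,0,50]
    - [-0.007,0.003,0.385,0,50]
    - [-0.007,0.003,0.385,0,4]
    - [-0.007,0.003,0.385,0,4]
    - [-0.007,0.003,0.385,0,4]
    - [-0.007,0.003,0.385,0,4]
    - [-0.007,0.003,0.385,0,4]
    - [-0.007,0.003,0.385,0,4]
  newtons: 50

```text
time_s: 2.7
tcp_pos: [0.5315, -0.2324, 0.0641]
eef_rot: [-180.0, 0.0, -169.1]
contact_force: [-0.8, -0.4, 0.9]
gripper_width: 0.0153
gripper_force: 0.0
```

Request:
step_arm:
  plan:
    - [0,0,0.016,0,24]
    - [0,0,0.016,0,24]
    - [0,0,0.016,0,4]
    - [0,0,0.016,0,4]
    - [0,0,0.016,0,4]
    - [0,0,0.016,0,4]
    - [0,0,0.016,0,4]
    - [0,0,0.016,0,4]
  newtons: 50

```text
time_s: 3.37
tcp_pos: [0.5314, -0.2324, 0.0598]
eef_rot: [180.0, -0.0, -169.1]
contact_force: [0.4, -0.4, -0.9]
gripper_width: 0.0127
gripper_force: 50.0
```

Request:
step_arm:
  plan:
    - [0,0,-0.06,0,4]
    - [0,0,-0.16,0,4]
    - [0,0,-0.28,0,4]
    - [0,0,-0.4,0,4]
    - [0,0,-0.52,0,4]
    - [0,0,-0.64,0,4]
    - [0,0,-0.72,0,4]
    - [0,0,-0.76,0,4]
    - [0,0,-0.76,0,4]

```text
time_s: 4.12
tcp_pos: [0.5324, -0.2326, 0.2521]
eef_rot: [-179.9, 0.2, -169.1]
contact_force: [0.7, -0.7, -1.2]
gripper_width: 0.0129
gripper_force: 50.0
```

```bash
python3 -c "
from h import *
go((.545,.01,.25),14.8)
t=eyes.capture('top')[:,:,::-1];s=eyes.capture('scene')[:,:,::-1]
f=lambda i,x,y:cv2.resize(i[y:y+150,x:x+130],None,fx=3,fy=3,interpolation=2)
cv2.imwrite('pics/c3.png',np.hstack([f(t,340,170),f(s,170,130)]))"
```

```text
tcp [ 0.5324 -0.2326  0.2521] [-179.92    0.22 -169.13] t 4.12 F [ 0.7 -0.7 -1.2] w 0.0129 -> [-0.233  0.943  0.009] -0.065
```

View pics/c3.png

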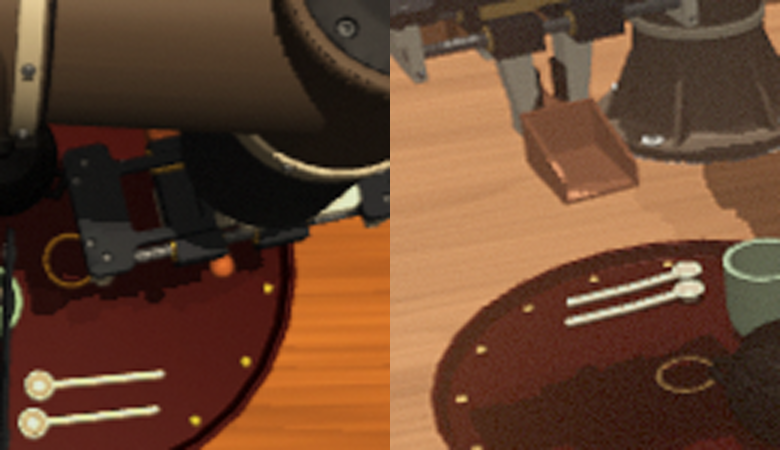

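The scoop is held by the handle, bowl forward and open side up. I'll check its pitch while working out the move.

```bash
python3 -c "
from h import *
a=np.radians(10.9);u=np.array([np.cos(a),np.sin(a),0]);v=np.array([-u[1],u[0],0]);t=np.array([.5324,-.2326,.2521]);z=np.array([0,0,1])
for n,f,l,h in(('frontR',.078,-.024,-.01),('frontL',.078,.024,-.01),('rearR',.013,-.024,.024),('rearL',.013,.024,.024)):print(n,proj('scene',t+u*f+v*l+z*h))
print('end',proj('top',t-u*.043+z*.016))"
```

```text
frontR [227.47765102 196.94219568]
frontL [252.34471253 190.46442537]
rearR [212.13651454 166.29683934]
rearL [236.57063519 160.78799774]
end [414.70927129 261.30153353]
```

Request:
step_arm:
  plan:
    - [-0.03,0.1,0,0,4]
    - [-0.06,0.25,0,-0.03,4]
    - [-0.1,0.4,0,-0.065,4]
    - [-0.14,0.55,0,-0.065,4]
    - [-0.18,0.7,0,-0.065,4]
    - [-0.21,0.83,0,-0.065,4]
    - [-0.233,0.94,0,-0.065,4]
    - [-0.233,0.94,0,-0.065,4]

```text
time_s: 4.88
tcp_pos: [0.5436, 0.0133, 0.2474]
eef_rot: [180.0, -0.2, -165.1]
contact_force: [-0.4, 0.0, 0.3]
gripper_width: 0.0125
gripper_force: 50.0
```

```bash
python3 -c "
from h import *
go((.559,.2826,.25),14.8)"
```

```text
tcp [0.5436 0.0133 0.2474] [ 179.96   -0.18 -165.05] t 4.88 F [-0.4  0.   0.3] w 0.0125 -> [-0.337  1.025 -0.011] 0.002
```

Request:
step_arm:
  plan:
    - [-0.04,0.12,0,0,4]
    - [-0.09,0.27,0,0,4]
    - [-0.14,0.42,0,0,4]
    - [-0.19,0.57,0,0,4]
    - [-0.24,0.72,0,0,4]
    - [-0.28,0.85,0,0,4]
    - [-0.31,0.94,0,0,4]
    - [-0.337,1.0,0,0,4]
    - [-0.337,1.0,0,0,4]
    - [-0.337,1.0,0,0,4]

```text
time_s: 5.72
tcp_pos: [0.5616, 0.2726, 0.2477]
eef_rot: [-179.9, -0.2, -165.2]
contact_force: [0.2, -1.4, -1.0]
gripper_width: 0.0126
gripper_force: 50.0
```

```bash
python3 -c "
from h import *
go((.559,.2826,.17),14.8)
t=eyes.capture('top')[:,:,::-1];s=eyes.capture('scene')[:,:,::-1]
f=lambda i,x,y:cv2.resize(i[y:y+150,x:x+130],None,fx=3,fy=3,interpolation=2)
cv2.imwrite('pics/c4.png',np.hstack([f(t,110,170),f(s,380,80)]))"
```

```text
tcp [0.5616 0.2726 0.2477] [-179.92   -0.18 -165.19] t 5.72 F [ 0.2 -1.4 -1. ] w 0.0126 -> [-0.     0.041  0.311] 0.0
```

View pics/c4.png

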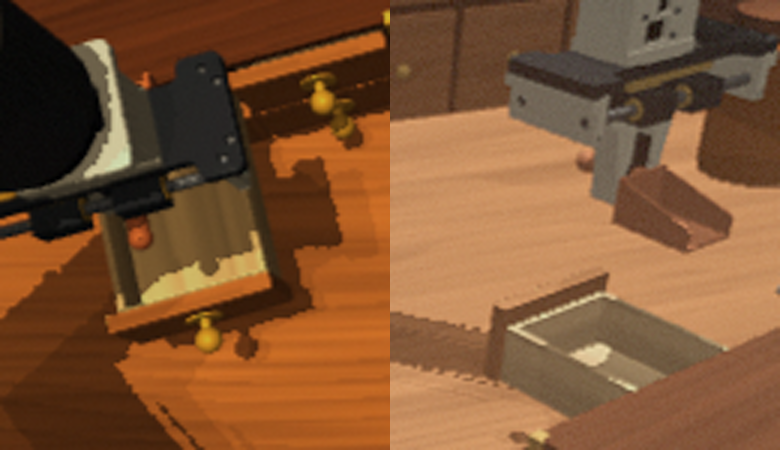

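The scoop hangs over the open drawer, aligned with its walls. The handle end is at top (157,248) and the panel edge at about y=270, so I'll lower it.

Request:
step_arm:
  plan:
    - [0,0.041,0.06,0,4]
    - [0,0.041,0.14,0,4]
    - [0,0.041,0.22,0,4]
    - [0,0.041,0.3,0,4]
    - [0,0.041,0.37,0,4]
    - [0,0.041,0.43,0,4]
    - [0,0.041,0.48,0,4]
    - [0,0.041,0.52,0,4]
    - [0,0.041,0.53,0,4]
    - [0,0.041,0.53,0,4]

```text
time_s: 6.65
tcp_pos: [0.5593, 0.2815, 0.1168]
eef_rot: [-180.0, -0.1, -165.3]
contact_force: [-0.2, -0.8, -1.1]
gripper_width: 0.0127
gripper_force: 50.0
```

```bash
python3 -c "
from h import *
go((.559,.2826,.101),14.8)
t=eyes.capture('top')[:,:,::-1];s=eyes.capture('scene')[:,:,::-1]
f=lambda i,x,y:cv2.resize(i[y:y+150,x:x+130],None,fx=3,fy=3,interpolation=2)
cv2.imwrite('pics/c5.png',np.hstack([f(t,110,170),f(s,380,80)]))"
```

```text
tcp [0.5593 0.2815 0.1168] [-1.7996e+02 -6.0000e-02 -1.6529e+02] t 6.65 F [-0.2 -0.8 -1.1] w 0.0127 -> [0.    0.005 0.063] -0.001
```

View pics/c5.png

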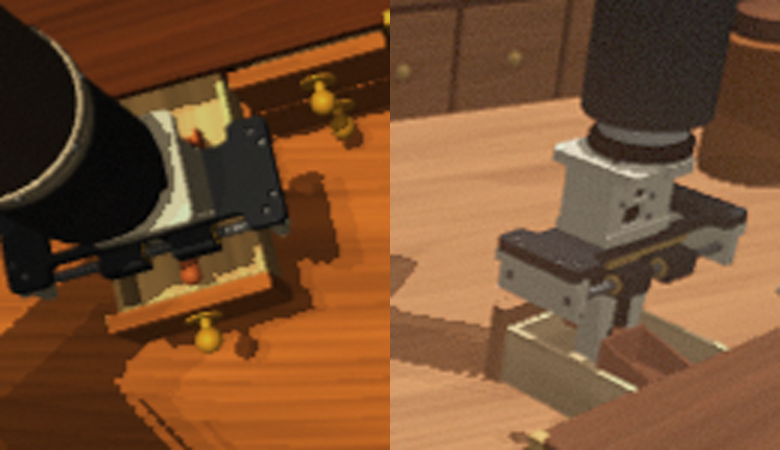

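The scoop is inside the drawer walls, with the handle end at top (173,261), and centred. I'll lower it to contact.

Request:
step_arm:
  plan:
    - [0,0,0.02,0,4]
    - [0,0,0.04,0,4]
    - [0,0,0.05,0,4]
    - [0,0,0.055,0,4]
    - [0,0,0.058,0,4]
    - [0,0,0.058,0,4]

```text
time_s: 7.25
tcp_pos: [0.5594, 0.2825, 0.1026]
eef_rot: [-180.0, -0.0, -165.2]
contact_force: [-0.2, 0.8, -1.1]
gripper_width: 0.0125
gripper_force: 50.0
```

Request:
step_arm:
  plan:
    - [0,0,0.006,0,4]
    - [0,0,0.01,0,4]
    - [0,0,0.014,0,4]
    - [0,0,0.014,0,4]

```text
time_s: 7.58
tcp_pos: [0.5603, 0.2828, 0.1004]
eef_rot: [180.0, 0.1, -165.2]
contact_force: [0.1, -1.4, 3.8]
gripper_width: 0.0127
gripper_force: 50.0
```

Contact at TCP z=0.100 matches a drawer floor at 0.091. I'll release gently and rise.

Request:
step_arm:
  plan:
    - [0,0,0,0,16]
    - [0,0,0,0,20]
    - [0,0,0,0,26]
    - [0,0,0,0,32]
    - [0,0,0,0,32]
    - [0,0,0,0,32]
    - [0,0,-0.06,0,32]
    - [0,0,-0.14,0,32]
    - [0,0,-0.26,0,32]
    - [0,0,-0.4,0,32]
    - [0,0,-0.5,0,32]
    - [0,0,-0.5,0,32]

```text
time_s: 8.58
tcp_pos: [0.562, 0.2839, 0.2309]
eef_rot: [179.8, 0.5, -165.2]
contact_force: [0.8, -0.1, 0.9]
gripper_width: 0.0319
gripper_force: 0.0
```

Request:
step_arm:
  plan:
    - [0.15,0,0,0,0]
    - [0.3,0,0,0,0]
    - [0.45,0,0,0,0]
    - [0.555,0,0,0,0]
    - [0.555,0,0,0,0]
    - [0.555,0,0.13,0,0]
    - [0.555,0,0.28,0,0]
    - [0.555,0,0.4,0,0]
    - [0.555,0,0.47,0,0]
    - [0.555,0,0.47,0,0]
    - [0.555,0,0.47,0,0]
  newtons: 20

```text
time_s: 9.5
tcp_pos: [0.4253, 0.2468, 0.1064]
eef_rot: [-179.9, -0.1, -165.2]
contact_force: [1.1, -0.1, 2.0]
gripper_width: 0.0003
gripper_force: 0.0
```

```bash
python3 -c "
from h import *
go((.428,.2486,.112),14.8)
t=eyes.capture('top')[:,:,::-1];s=eyes.capture('scene')[:,:,::-1]
f=lambda i,x,y:cv2.resize(i[y:y+150,x:x+130],None,fx=3,fy=3,interpolation=2)
cv2.imwrite('pics/c6.png',np.hstack([f(t,110,170),f(s,380,80)]))"
```

```text
tcp [0.4253 0.2468 0.1064] [-1.7991e+02 -9.0000e-02 -1.6522e+02] t 9.5 F [ 1.1 -0.1  2. ] w 0.0003 -> [-0.012  0.004 -0.022] -0.0
```

View pics/c6.png

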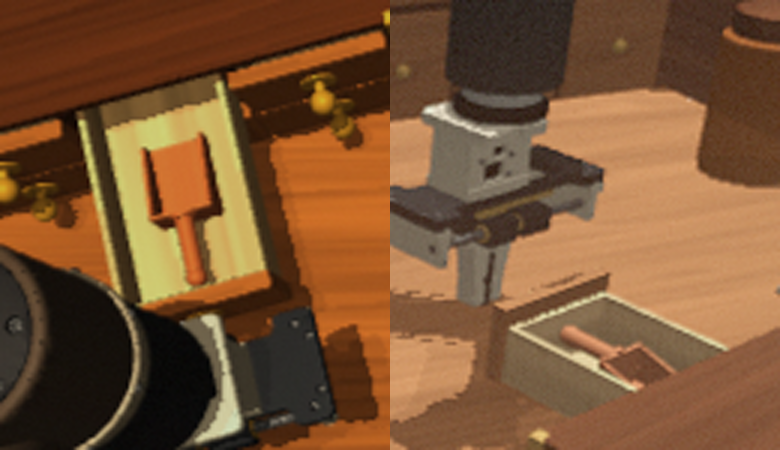

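The scoop lies flat and right way up in the drawer, let go; its handle end is at top (175,262). Next I push the knob.

Request:
step_arm:
  plan:
    - [0,0,-0.02,0,0]
    - [-0.05,0,-0.022,0,0]
    - [-0.1,0,-0.022,0,0]
    - [-0.13,0,-0.022,0,0]
    - [-0.17,0,-0.022,0,0]
    - [-0.22,0,-0.022,0,0]
    - [-0.27,0,-0.022,0,0]
    - [-0.33,0,-0.022,0,0]
    - [-0.39,0,-0.022,0,0]
    - [-0.45,0,-0.022,0,0]
    - [-0.5,0,-0.022,0,0]
    - [-0.54,0,-0.022,0,0]

```text
time_s: 10.6
tcp_pos: [0.5569, 0.282, 0.1128]
eef_rot: [180.0, 0.0, -165.2]
contact_force: [-2.3, 1.1, 1.4]
gripper_width: 0.0007
gripper_force: 1.3
```

```bash
python3 -c "
from h import *
go((.58,.2886,.112),14.8)"
```

```text
tcp [0.5569 0.282  0.1128] [ 1.7997e+02  2.0000e-02 -1.6525e+02] t 10.6 F [-2.3  1.1  1.4] w 0.0007 -> [-0.096  0.002  0.003] -0.001
```

Request:
step_arm:
  plan:
    - [-0.04,0,0,0,0]
    - [-0.08,0,0,0,0]
    - [-0.12,0,0,0,0]
    - [-0.15,0,0,0,0]
    - [-0.17,0,0,0,0]
    - [-0.18,0,0,0,0]
    - [-0.18,0,0,0,0]

```text
time_s: 11.18
tcp_pos: [0.5997, 0.2929, 0.112]
eef_rot: [-180.0, -0.0, -165.3]
contact_force: [-0.3, 0.6, -0.7]
gripper_width: 0.0006
gripper_force: 0.0
```

Request:
step_arm:
  plan:
    - [-0.01,0,0,0,0]
    - [-0.02,0,0,0,0]
    - [-0.03,0,0,0,0]
    - [-0.03,0,0,0,0]

```text
time_s: 11.52
tcp_pos: [0.6069, 0.2948, 0.1122]
eef_rot: [-180.0, -0.0, -165.2]
contact_force: [-0.5, -0.2, -0.9]
gripper_width: 0.0003
gripper_force: 0.4
```

Request:
step_arm:
  plan:
    - [-0.01,0,0,0,0]
    - [-0.02,0,0,0,0]
    - [-0.03,0,0,0,0]
    - [-0.03,0,0,0,0]

```text
time_s: 11.85
tcp_pos: [0.6104, 0.2955, 0.1118]
eef_rot: [-179.9, -0.4, -165.3]
contact_force: [-14.9, -1.7, 8.2]
gripper_width: 0.0005
gripper_force: 7.8
```

```bash
python3 -c "
from h import *
go((.62,.30,.112),14.8)
t=eyes.capture('top')[:,:,::-1];s=eyes.capture('scene')[:,:,::-1]
f=lambda i,x,y:cv2.resize(i[y:y+150,x:x+130],None,fx=3,fy=3,interpolation=2)
cv2.imwrite('pics/c7.png',np.hstack([f(t,110,150),f(s,400,110)]))"
```

```text
tcp [0.6104 0.2955 0.1118] [-179.93   -0.42 -165.26] t 11.85 F [-14.9  -1.7   8.2] w 0.0005 -> [-0.042  0.007 -0.001] -0.001
```

View pics/c7.png

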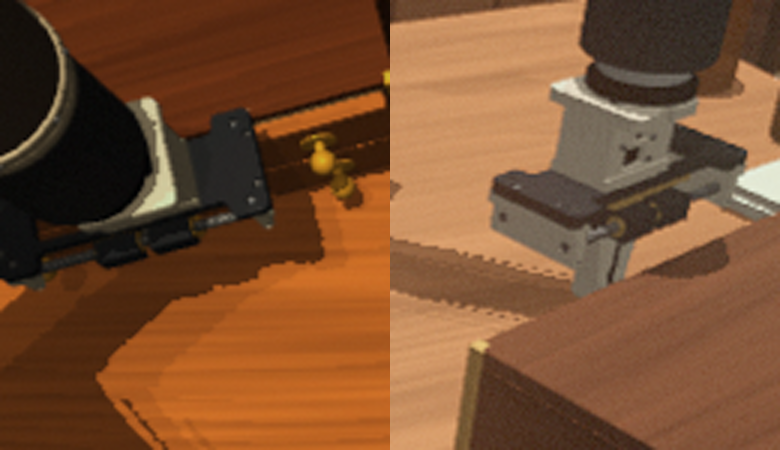

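The force rose to 15 N after about 0.192 m of travel and the drawer no longer shows in front of the chest, so it is shut. I'll hold briefly, then back off and rise.

Request:
step_arm:
  plan:
    - [0,0,0,0,0]
    - [0,0,0,0,0]
    - [0,0,0,0,0]
    - [0.1,0,0,0,0]
    - [0.2,0,0,0,0]
    - [0.3,0,-0.1,0,0]
    - [0.35,-0.1,-0.25,0,40]
    - [0.35,-0.25,-0.4,0,87]
    - [0.35,-0.4,-0.55,0,87]
    - [0.35,-0.55,-0.55,0,87]
    - [0.35,-0.55,-0.55,0,87]

```text
time_s: 12.87
tcp_pos: [0.5663, 0.1394, 0.2542]
eef_rot: [180.0, 0.4, -165.2]
contact_force: [0.1, 0.4, -0.6]
gripper_width: 0.0277
gripper_force: 0.0
```

```bash
python3 -c "
from h import *
go((.502,-.086,.2),0)
t=eyes.capture('top')[:,:,::-1];s=eyes.capture('scene')[:,:,::-1]
f=lambda i,x,y,w,h,k:cv2.resize(i[y:y+h,x:x+w],(400,300),interpolation=2)
cv2.imwrite('pics/c8.png',np.vstack([np.hstack([f(t,310,200,100,75,4),f(s,240,200,100,75,4)]),np.hstack([f(t,60,130,200,150,2),f(s,380,130,200,150,2)])]))"
```

```text
tcp [0.5663 0.1394 0.2542] [ 179.97    0.38 -165.24] t 12.87 F [ 0.1  0.4 -0.6] w 0.0277 -> [ 0.479 -0.806  0.217] 0.246
```

View pics/c8.png

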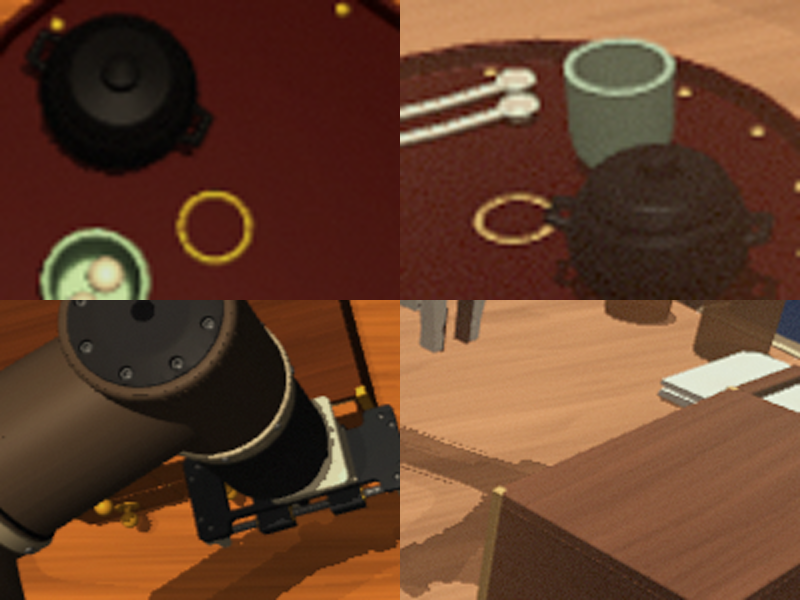

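The cup rim is centred at top (334,270) and scene (295,217), unmoved, with both pills inside. No drawer protrudes in the scene view.

```bash
python3 -c "
from h import *
for a,b in (((295,216.9),(334,270.5)),((295,216.9),(334,269.5))):print(tri(a,b),plane('top',b,.11),plane('scene',a,.11))
t=eyes.capture('top');H=cv2.cvtColor(t,cv2.COLOR_RGB2HSV)
k=np.zeros((480,640),np.uint8);k[250:292,314:354]=cv2.inRange(H,(30,30,90),(95,255,255))[250:292,314:354]
c=max(cv2.findContours(k,0,1)[0],key=cv2.contourArea);e=cv2.minEnclosingCircle(c);print(e,cv2.boundingRect(c),plane('top',e[0],.11))
print(proj('top',(.34,-.086,.2)))
go((.502,-.086,.2),0)"
```

```text
(array([ 0.49996352, -0.08545197,  0.10604756]), np.float64(0.0032222980616718718)) [ 0.49893102 -0.08691944  0.11      ] [ 0.50679346 -0.08582305  0.11      ]
(array([ 0.50200796, -0.08576464,  0.10725835]), np.float64(0.002644026879558748)) [ 0.50122893 -0.08697885  0.11      ] [ 0.50679346 -0.08582305  0.11      ]
((333.3043518066406, 270.2173767089844), 13.48795223236084) (320, 257, 27, 27) [ 0.49961494 -0.0853517   0.11      ]
[336.31744605 342.1547566 ]
tcp [0.5653 0.1405 0.2512] [ 179.96    0.18 -165.37] t 13.02 F [ 0.3  0.1 -0. ] w 0.0402 -> [ 0.474 -0.813  0.205] 0.244
```

Request:
step_arm:
  plan:
    - [0.08,-0.14,0,0.1,87]
    - [0.17,-0.28,0,0.2,87]
    - [0.25,-0.42,0.05,0.244,87]
    - [0.33,-0.56,0.1,0.244,87]
    - [0.4,-0.68,0.15,0.244,87]
    - [0.44,-0.76,0.2,0.244,87]
    - [0.474,-0.813,0.2,0.244,87]
    - [0.474,-0.813,0.2,0.244,87]
    - [0.474,-0.813,0.2,0.244,87]
    - [0.474,-0.813,0.2,0.244,87]
  newtons: 15

```text
time_s: 13.85
tcp_pos: [0.5021, -0.0844, 0.1999]
eef_rot: [180.0, 0.0, -179.9]
contact_force: [-0.5, 0.9, -0.3]
gripper_width: 0.0868
gripper_force: 0.0
```

```bash
python3 -c "
from h import *
go((.5015,-.0858,.066),0)
t=eyes.capture('top')[:,:,::-1];s=eyes.capture('scene')[:,:,::-1]
f=lambda i,x,y,w,h:cv2.resize(i[y:y+h,x:x+w],(400,300),interpolation=2)
cv2.imwrite('pics/c9.png',np.hstack([f(t,60,130,200,150),f(s,240,150,133,100)]))
print(proj('scene',r.get_state()['tcp_pos']))"
```

```text
tcp [ 0.5021 -0.0844  0.1999] [ 1.8000e+02  3.0000e-02 -1.7985e+02] t 13.85 F [-0.5  0.9 -0.3] w 0.0868 -> [ 0.002 -0.006  0.535] 0.002
[293.74677204 179.15908802]
```

View pics/c9.png

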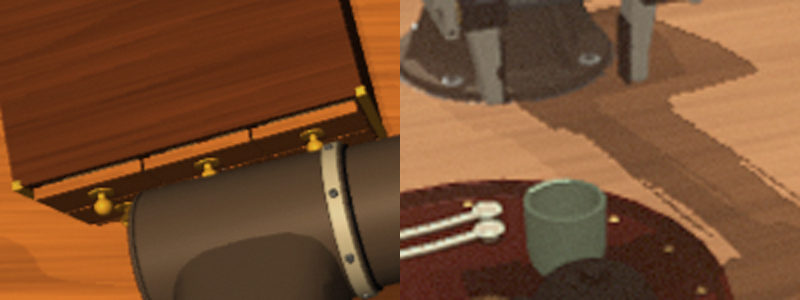

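The drawer is flush with its neighbours, its knob at top (163,213). The fingers straddle the cup axis, with their midpoint at scene x≈294 and the cup at 295. I'll descend and close gently.

Request:
step_arm:
  plan:
    - [0,-0.006,0.1,0,87]
    - [0,-0.006,0.2,0,87]
    - [0,-0.006,0.3,0,87]
    - [0,-0.006,0.38,0,87]
    - [0,-0.006,0.45,0,87]
    - [0,-0.006,0.5,0,87]
    - [0,-0.006,0.53,0,87]
    - [0,-0.006,0.53,0,87]
    - [0,-0.006,0.53,0,80]
    - [0,-0.006,0.53,0,76]
    - [0,-0.006,0.53,0,72]
    - [0,-0.006,0.53,0,69]
  newtons: 20

```text
time_s: 14.95
tcp_pos: [0.5021, -0.0865, 0.0682]
eef_rot: [180.0, 0.1, -179.9]
contact_force: [-0.0, 0.4, -1.0]
gripper_width: 0.071
gripper_force: 0.0
```

Request:
step_arm:
  plan:
    - [0,0,0,0,67]
    - [0,0,0,0,65]
    - [0,0,0,0,63.5]
    - [0,0,0,0,62]
    - [0,0,0,0,60.5]
    - [0,0,0,0,59]
    - [0,0,0,0,57]
    - [0,0,0,0,55]
    - [0,0,0,0,50]
    - [0,0,0,0,50]
    - [0,0,0,0,50]

```text
time_s: 15.87
tcp_pos: [0.5016, -0.0865, 0.0674]
eef_rot: [180.0, 0.0, -179.9]
contact_force: [-1.2, 2.1, 2.5]
gripper_width: 0.0604
gripper_force: 20.0
```

Gripped at 60.4 mm, which matches the cup. I'll lift slowly.

Request:
step_arm:
  plan:
    - [0,0,-0.01,0,50]
    - [0,0,-0.03,0,50]
    - [0,0,-0.06,0,50]
    - [0,0,-0.1,0,50]
    - [0,0,-0.14,0,50]
    - [0,0,-0.18,0,50]
    - [0,0,-0.22,0,50]
    - [0,0,-0.26,0,50]
    - [0,0,-0.3,0,50]
    - [0,0,-0.33,0,50]
    - [0,0,-0.36,0,50]
    - [0,0,-0.38,0,50]

```text
time_s: 16.87
tcp_pos: [0.5017, -0.0866, 0.1633]
eef_rot: [180.0, 0.0, -179.9]
contact_force: [-0.5, -0.4, -1.3]
gripper_width: 0.0602
gripper_force: 20.0
```

Request:
step_arm:
  plan:
    - [0,0,-0.015,0,50]
    - [0,0,-0.025,0,50]
    - [0,0,-0.03,0,50]
    - [0,0,-0.03,0,50]
    - [0,0,-0.03,0,50]
    - [0,0,-0.03,0,50]
    - [0,0,-0.03,0,50]
    - [0,0,-0.03,0,50]
    - [0,0,-0.03,0,50]
    - [0,0,-0.03,0,50]
    - [0,0,-0.03,0,50]
    - [0,0,-0.03,0,50]

```text
time_s: 17.87
tcp_pos: [0.5015, -0.0867, 0.1698]
eef_rot: [180.0, -0.0, -179.9]
contact_force: [1.0, -0.0, -1.5]
gripper_width: 0.0607
gripper_force: 20.0
```

```bash
python3 -c "
from h import *
s=eyes.capture('scene')[:,:,::-1]
st=r.get_state();go(st['tcp_pos']);print(st['gripper_force'],st['qd'])
cv2.imwrite('pics/c10.png',cv2.resize(s[130:300,200:380],None,fx=3.3,fy=3.3,interpolation=2))"
```

```text
tcp [ 0.5015 -0.0867  0.1698] [-180.     -0.   -179.88] t 17.92 F [-0.1 -0.1 -1.5] w 0.0601 -> [ 0.  0. -0.] 0
19.99985114322044 [ 0.03202182 -0.07500834 -0.0015929   0.00572611  0.0365906   0.01253273]
```

View pics/c10.png

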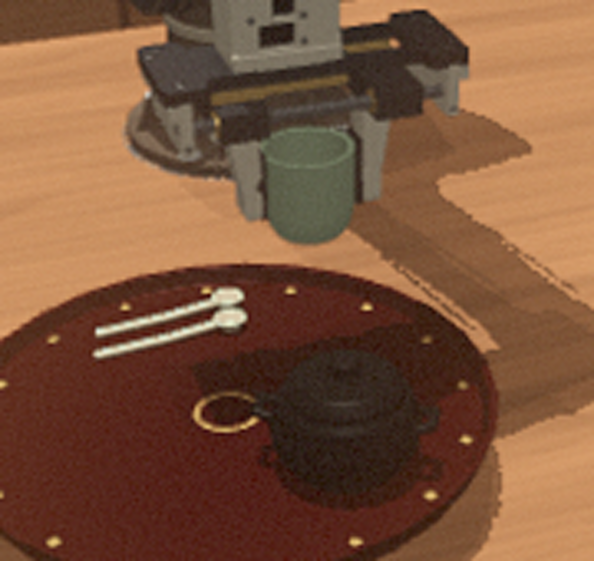

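The cup is held upright about 10 cm clear of the tray, at scene (294,185). The tray shows only the pot, the spoons and the ring, and everything is still. I'm handing in.

```bash
python3 -c "
from h import *
print(workorder.close_job())"
```

```text
the job is handed in; nothing more can be done
None
```

Job handed in, verdict not returned: the copper scoop lies flat in the shut drawer, and the cup is held level and still about 10 cm above the tray; I saw no pill fall out, but the pills aren't visible in the last picture.

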